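# Eject the brass centring plug and blow out the pocket

## Task

Press the red ejector lever of the tilted fixture all the way down so that the brass plug rises, draw the plug out without bumping the arm or the gripper's body against the fixture and its overhead clamp, and stand it gently upright in the green tray, letting go of it. Then push the air-valve toggle over towards its blue dot, hold it there for about a second to blow out the empty pocket, and let it spring back to the middle. Leave the steel plug in the red tray, the glass tumbler and the aluminium block undisturbed, and never push the toggle towards the black dot.

Things in the scene. Friction and masses are not known exactly. Their poses are not given: they have to be found in the camera images.
- fixture: Fixed ejector fixture, 200 x 150 mm base. Origin on the table under the middle of an aluminium block (70 x 84 x 80 mm) whose top face leans 35 degrees towards -x: the face's outward normal, also the pocket's axis, is (-0.574, 0, 0.819) in the fixture's axes (x away from the robot at yaw 0, z up). Blue cheeks 67 mm high at y = +-45 mm. Post 310 mm high at x = 90, y = -55 mm. Yaw varies.
- overhead_clamp (a point): Lower front edge of a clamp hanging from the post over the pocket, 172 mm above the table. From here the clamp runs to the fixture's +x and a thin arm on to the post; a 16 mm pen through it runs along the fixture's y from -60 to +70 mm, 15 mm farther back, 18 mm higher. A gripper coming straight down on the plug hits this; come in along the tilted pocket axis.
- pocket_mouth (a point): Centre of the pocket's mouth in the tilted face, 100 mm above the table. The round pocket is 30 mm wide, 60 mm deep down to the ejector pin's end. Its axes are the fixture's axes (not tilted).
- ejector (a joint): Ejector lever angle, rad: 0 up (start), 0.6 fully down against its stop. Friction holds the lever where it is left. The ejector pin lifts the plug by 50 mm per rad, so 30 mm when fully down. Pressing takes about 5 N at the pad.
- ejector_pad (a point): Top centre of the red pad (30 mm disc, 10 mm thick) at the lever's free end, 95 mm above the table at the start and about 35 mm when fully down. The lever runs to the fixture's -x from its hinge, 85 mm to +y of the fixture's middle, beside the block.
- ejector_hinge (a point): Lever's hinge, 60 mm above the table; the hinge axis is the fixture's y, and the pad is 100 mm from it (17 degrees above level at the start, 17 degrees below when down).
- plug: Brass plug, round, 28 mm diameter, 60 mm long, about 0.25 kg. Origin in the centre of its foot (the lower, chamfered end), z along its axis to the top. At the start seated fully in the pocket, its top flush with the face; with the lever down it stands 30 mm proud.
- plug_top (a point): Centre of the brass plug's top face.
- tray_green: Green tray, fixed, 110 x 110 mm, walls 14 mm high and 4 mm thick, floor about 4 mm above the table. Origin: underside centre. The brass plug goes here, anywhere clear of the walls. The green and red trays may change places.
- tray_red: Red tray of the same size, holding a steel plug; leave alone.
- worn_plug: Steel plug, 28 mm diameter, 60 mm tall, standing in the red tray; leave alone. Origin in the centre of its foot.
- valve: Fixed grey air valve, 60 (x) x 110 (y) x 40 mm high. Origin: underside centre. A blue dot marks its +y end, a black dot its -y end; dots are 43 mm from the middle.
- toggle (a joint): Toggle angle, rad: 0 in the middle, +0.4 fully towards the blue dot, -0.4 fully towards the black dot. It springs back to 0 by itself; fully over takes about 3 N near the tip.
- toggle_tip (a point): Centre of the toggle's black ball (16 mm), 50 mm above the pivot, which is at the middle of the valve's top, 40 mm above the table. The stem is 8 mm thick.
- tumbler: Clear glass tumbler, 72 mm wide, 110 mm tall, upright on the table. Origin: underside centre. Leave alone.
- marker_block: Small aluminium clamp block with a hole and a brass wing screw, 40 x 65 x 35 mm, loose. Origin: underside centre. Leave alone.
Mind the look-alikes: they are no part of the job. Leave any pink, purple or turquoise look-alike of the valve alone.

How it is judged:
By the outcome, as a careful person would: the job done as asked, in the order asked, and still so for the second after the job is handed in, with the robot touching nothing.
It also fails if it takes over 69 s, if anything falls off the work surface, if the arm or the gripper's body presses on something with over 40 N, if the wrist force passes 120 N, or if a joint passes its speed limit or range.

## Robot

A 6-joint arm with a two-finger parallel gripper is mounted at the origin on the work surface. World frame = base frame: x ahead of the robot, y to its left, z up, the work surface at z = 0. Lengths are in m, angles in rad, forces in N, time in s.
With the tool pointing down it reaches from about 0.275 to 0.75 m from the base axis. Payload 10.2 kg.
Tool frame: the origin (TCP) lies midway between the tips of the shut fingers; the grasp point (between the pads) lies arm.hold_point_z behind it (arm.hold_point_z is the distance from the TCP to the grasp point, in m); z points along the fingers, y is the line along which they close (so a half turn about z gives the same grasp; the last joint's range is limited). The gripper opens to 85 mm and grips with 20 to 120 N. Pads are 22 mm wide; open, the fingers measure 114 mm over their backs; the gripper's body (76 mm by 85 mm) begins 54 mm behind the grasp point. The pads swing forward as they close: fully open they stand 13 mm farther back than shut.
Start: joints at [-1.461, 0.313, 1.498, -0, 1.331, -0.223], TCP at [0.171, -0.496, 0.231] pointing down, gripper open.
Joint ranges: [-2.94, 2.94], [-0.97, 2.17], [0.19, 2.56], [-1.23, 4.37], [0.02, 3.11], [-2.88, 2.88]. Speed limits (rad/s): [2.39, 2.39, 3.01, 3.14, 3.14, 3.14].

## Interface

Orientations are given as [roll, pitch, yaw] about the fixed x, y, z axes, in that order (R = Rz(yaw) Ry(pitch) Rx(roll)).
In Python, from cell import arm gives the robot as it stands.
- The arm moves only by the shell command python3 -m pendant 'ROWS'. ROWS is text: rows parted by semicolons, each of 7 numbers parted by spaces: the gripper's target within -1 to 1 (fully open at 1, half-way at 0, shut at -1), then the shift along the tool's x, y, z in mm, then the turn, a rotation vector about the tool's x, y, z in degrees. A call has 1 to 10 rows; each row is the pose to reach, as a shift and turn from the pose commanded when the call began, along the tool's axes at that moment; what a row does not reach only later rows make up. A row lasts 1/12 s, in which the tool goes at most 41.7 mm and 7.16 degrees, less where a joint would pass 70% of its speed; a pose out of reach is approached as far as the arm can. A call with a gripper value outside its range is refused whole. The fingers move at their own pace and stop on an object; the grip force is fixed at half the most. Time passes only in rows, so rows that repeat a pose let the fingers close. It gives the time, the measured TCP pose, the force, the opening and the grip force at its end, in the units of the state.
- arm.get_state(): the state, without advancing time (a new reading comes with each control period).
- arm.read_camera(name): name is "scene" or "top" or "wrist"; returns a dict with "color" (480x640x3 uint8, blue, green, red), "camera_matrix" (3x3 intrinsics, pixels), "pose" (4x4, takes a point from camera to world coordinates). Camera axes: x right, y down, z forward; pixel columns grow to the right and rows downward; lengths in m; the calibration is good to about 2 mm. A picture is of the moment at which its call begins. There is no depth.
- arm.close_job(): hands the job in; it is judged then, once.
The state is a dict: "t": time; "joints": joint angles; "qvel": joint speeds; "tau": joint torques, N m; "ee_pos": TCP position; "tool_rot": TCP orientation; "wrist_force": force on the tool from outside, world axes, zero at the start; "wrist_torque": the same for the moment, N m; "width": opening from 0.0 (shut) to 1.0 (fully open); "grip_force": force on a finger pad.
Only numpy, scipy, OpenCV 4.12 (cv2) and the standard library are available. Lean on these libraries where they do the work, as an engineer would, in place of code of your own. Each camera call takes 0.05 s, during which the arm holds its last target. There are 200 camera calls.

## Working session

There is one attempt and no reset: what is moved stays moved. The work goes in short steps, Python scripts to look and compute and a shell command to move; the robot and the scene stay as the last step left them, time stands still between calls to the robot, and variables do not carry over. Pictures are saved under pics/ and viewed, at most 11 in all, crops included, and the job is handed in when it is done.

```bash
ls; mkdir -p pics; python3 - <<'E'
from cell import arm
import cv2,numpy as np,pickle
d={}
for n in("scene","top"):
    r=arm.read_camera(n);d[n]=r;cv2.imwrite(f"pics/{n}0.png",r["color"])
    print(n,r["camera_matrix"][0],r["camera_matrix"][1,2],np.round(r["pose"],3).tolist())
pickle.dump(d,open("d0.pkl","wb"))
print(arm.get_state(),arm.hold_point_z)
E
```

```text
pics
scene [573.58147689   0.         325.77613872] 245.57175786463756 [[0.581, 0.546, -0.604, 1.291], [0.814, -0.403, 0.418, -0.48], [-0.015, -0.735, -0.678, 0.97], [0.0, 0.0, 0.0, 1.0]]
top [449.18268555   0.         319.64273832] 235.16682977947335 [[0.034, -0.975, 0.218, 0.364], [-0.999, -0.034, 0.0, 0.053], [0.007, -0.218, -0.976, 1.032], [0.0, 0.0, 0.0, 1.0]]
{'t': 0.1, 'joints': array([-1.46140882e+00,  3.13429109e-01,  1.49832866e+00, -7.07082824e-06,
        1.33102615e+00, -2.23427739e-01]), 'qvel': array([ 0.00029536,  0.00010877, -0.00215492, -0.00010751, -0.00030874,
       -0.00034873]), 'tau': array([ 2.21467388e-03, -4.12899041e+01, -2.60142106e+01, -2.40067720e-04,
        2.97475577e-03, -2.86787656e-05]), 'ee_pos': array([ 0.17146819, -0.49597287,  0.23078658]), 'tool_rot': array([-3.14042947e+00, -2.57258114e-04,  3.32816776e-01]), 'wrist_force': array([ 0.44945459, -0.12631036, -0.49019196]), 'wrist_torque': array([ 0.02919546, -0.02233067, -0.0288198 ]), 'grip_force': 0.0, 'width': 1.0007603043288327} 0.0187
```

View pics/top0.png

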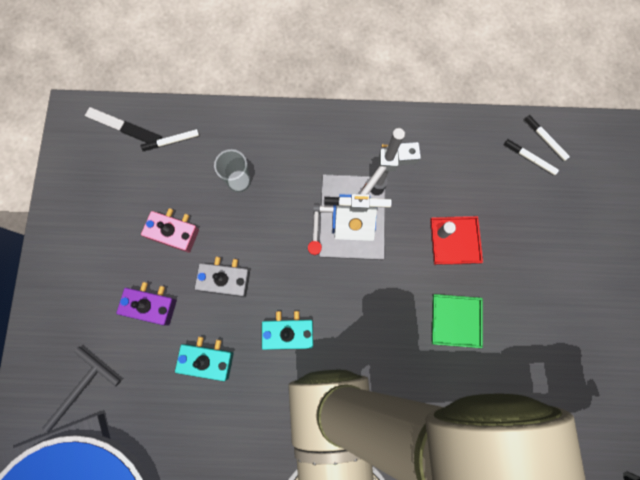

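View pics/scene0.png

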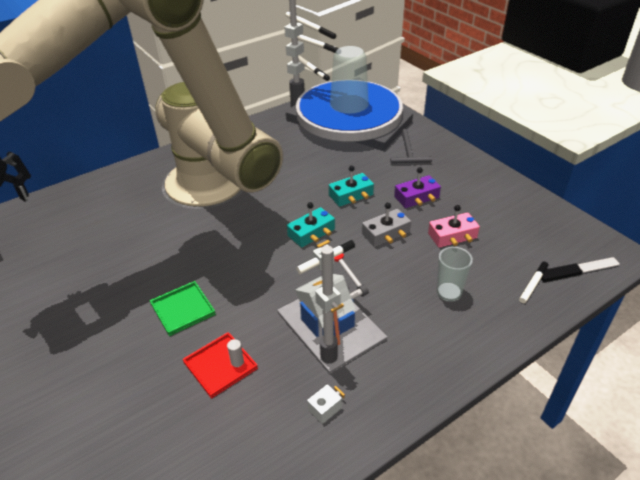

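Top view: the red pad is at (315,248), the brass plug at (356,224), the green tray at (457,321) and the red tray with the steel plug at (457,241). Valve candidates are grey (221,279), pink (169,230), purple (145,305) and turquoise (203,361) and (287,333). Only the grey one fits the description. I'll confirm it, along with the fixture, in one enlarged crop.

```bash
cat > h.py <<'E'
import cv2,numpy as np,pickle
from scipy.spatial.transform import Rotation as R
def ray(r,u,v):
    d=r["pose"][:3,:3]@np.linalg.inv(r["camera_matrix"])@[u,v,1];return r["pose"][:3,3],d
def plane(r,u,v,z):
    o,d=ray(r,u,v);return o+d*(z-o[2])/d[2]
def tri(a,ua,b,ub):
    A=np.zeros((3,3));B=np.zeros(3);L=[]
    for r,u in((a,ua),(b,ub)):
        o,d=ray(r,*u);d=d/np.linalg.norm(d);P=np.eye(3)-np.outer(d,d);A+=P;B+=P@o;L.append((o,P))
    p=np.linalg.solve(A,B);return p,[np.linalg.norm(P@(p-o)) for o,P in L]
def proj(r,p):
    q=np.linalg.inv(r["pose"])@np.r_[p,1];q=r["camera_matrix"]@q[:3];return q[:2]/q[2]
def cents(img,lo,hi,roi=None,amin=8):
    m=cv2.inRange(cv2.cvtColor(img,cv2.COLOR_BGR2HSV),lo,hi)
    if roi is not None:
        x0,y0,x1,y1=roi;k=np.zeros_like(m);k[y0:y1,x0:x1]=m[y0:y1,x0:x1];m=k
    n,_,s,c=cv2.connectedComponentsWithStats(m)
    return [(np.round(c[i],1).tolist(),s[i].tolist()) for i in range(1,n) if s[i,4]>=amin]
E
python3 - <<'E'
from h import *
d=pickle.load(open("d0.pkl","rb"));T,S=d["top"],d["scene"]
t=T["color"];s=S["color"]
a=cv2.resize(t[165:305,185:395],None,fx=3.8,fy=3.8,interpolation=3)[:532,:]
cv2.imwrite("pics/c1.png",a)
print(a.shape)
for n,im,roi in(("top",t,(290,160,410,275)),("scene",s,(280,230,400,370))):
    print(n,"red",cents(im,(0,150,90),(8,255,255),roi),cents(im,(172,150,90),(180,255,255),roi))
    print(n,"brass",cents(im,(12,90,100),(28,255,255),roi))
print("green",cents(t,(50,120,80),(75,255,255),amin=200),cents(s,(50,120,80),(75,255,255),amin=200))
print("blue",cents(t,(105,150,90),(125,255,255),(190,260,255,300),3),cents(s,(105,150,90),(125,255,255),(360,200,415,245),3))
print("black",cents(t,(0,0,0),(180,255,45),(190,260,255,300),3),cents(s,(0,0,0),(180,255,45),(360,190,415,245),3))
print("wcheek")
E
```

```text
(532, 798, 3)
top red [([314.1, 247.5], [308, 241, 13, 14, 136])] []
top brass [([360.7, 197.4], [355, 196, 13, 4, 29]), ([355.1, 223.9], [349, 219, 13, 11, 111])]
scene red [([338.6, 256.8], [334, 254, 10, 7, 40]), ([336.0, 323.6], [335, 320, 3, 8, 9]), ([336.4, 331.0], [336, 329, 2, 5, 9])] []
scene brass [([327.2, 231.7], [323, 230, 8, 5, 29]), ([398.6, 231.8], [398, 230, 2, 5, 9]), ([314.4, 238.0], [311, 235, 8, 7, 40]), ([388.5, 238.3], [385, 235, 8, 8, 48]), ([323.3, 243.0], [317, 239, 13, 8, 51]), ([318.2, 282.7], [314, 281, 9, 5, 23]), ([336.3, 307.9], [331, 303, 12, 10, 49])]
green [([457.2, 320.7], [432, 294, 51, 54, 2521])] [([182.0, 307.5], [150, 281, 65, 55, 2068])]
blue [([201.2, 276.2], [198, 273, 7, 7, 39])] [([400.5, 214.5], [398, 213, 6, 4, 20])]
black [([218.9, 275.8], [214, 273, 12, 8, 47])] [([387.5, 205.8], [386, 204, 4, 4, 13]), ([387.7, 221.9], [383, 219, 9, 6, 26]), ([372.3, 226.6], [371, 226, 4, 2, 7])]
wcheek
```

View pics/c1.png

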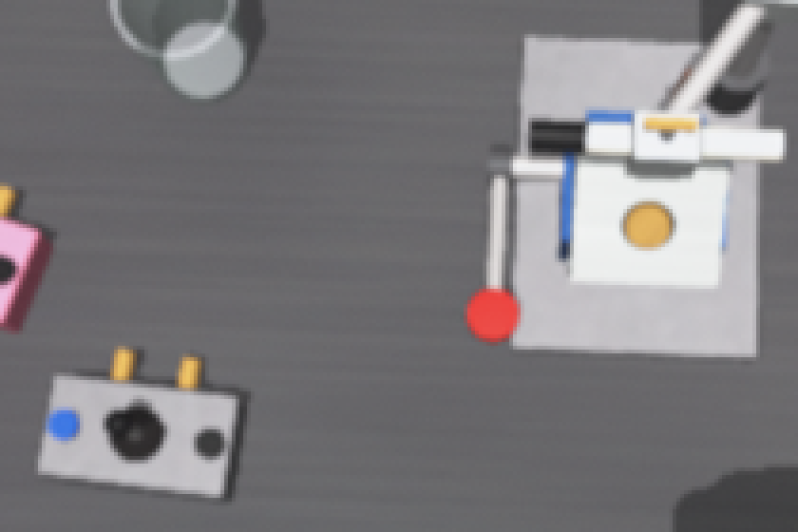

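The crop confirms it: the valve at crop (140,435) is the only grey one, with its blue dot at the left (+y) end, (64,425), and its black dot at (209,443). The fixture's pad is at crop (493,315), the plug at (649,225), and the clamp with its pen lies above.

```bash
python3 - <<'E'
from h import *
d=pickle.load(open("d0.pkl","rb"));T,S=d["top"],d["scene"]
r=lambda p:np.round(p,4)
c=lambda x,y:(185+(x+.5)/3.8-.5,165+(y+.5)/3.8-.5)
pad=plane(T,314.1,247.5,.095);plug=plane(T,355.1,223.9,.100)
print("pad",r(pad),"plug",r(plug))
# base corners (top of base unknown ~8mm)
B=[plane(T,*c(*q),.008) for q in((526,36),(512,350),(757,356))]
print("corners",r(B),"len",np.linalg.norm(B[0]-B[1]),np.linalg.norm(B[1]-B[2]))
e=B[0]-B[1];f=B[1]-B[2];print("yaw from edges",np.degrees(np.arctan2(e[1],e[0])),np.degrees(np.arctan2(-f[0],f[1])))
# pocket at fixture (x?,0), pad at (px,85): block face corners: z unknown; hinge
k=[plane(T,201.2,276.2,.040),plane(T,*c(209,443),.040)]
v=k[0]-k[1];print("dots",r(k),np.linalg.norm(v),"valve yaw",np.degrees(np.arctan2(-v[0],v[1])),"mid",r((k[0]+k[1])/2))
print("pad tri",tri(T,(314.1,247.5),S,(338.6,256.8)),"plug proj scene",proj(S,plug))
print("tip via scene ball", r(plane(S,387.5,205.8,.09)), tri(T,c(125,425),S,(387.5,207.5)))
print("proj tip in top",[proj(T,np.r_[((k[0]+k[1])/2)[:2],.09])])
print("green",r(plane(T,457.2,320.7,.008)),r(plane(S,182,307.5,.008)))
# clamp front lower edge
print("clamp",r(plane(T,*c(665,162),.172)), "pen ends",r(plane(T,*c(530,137),.198)),r(plane(T,*c(784,143),.198)))
E
```

```text
pad [0.5461 0.0644 0.095 ] plug [ 0.5995 -0.0214  0.1   ]
corners [[ 0.7437  0.0504  0.008 ]
 [ 0.5417  0.0525  0.008 ]
 [ 0.5432 -0.0966  0.008 ]] len 0.20205542872442617 0.14911903768095036
yaw from edges -0.5895329480504949 0.5714341163776931
dots [[0.4834 0.3125 0.04  ]
 [0.4752 0.2268 0.04  ]] 0.08611155828000103 valve yaw -5.443141077072614 mid [0.4793 0.2696 0.04  ]
pad tri (array([0.54874183, 0.06602984, 0.08586675]), [np.float64(0.0017326479401523884), np.float64(0.001732647940152392)]) plug proj scene [318.57025638 282.76371226]
tip via scene ball [0.4791 0.268  0.09  ] (array([0.47907885, 0.26718802, 0.08473437]), [np.float64(0.0009561655455516967), np.float64(0.0009561655455516239)])
proj tip in top [array([215.44573436, 275.76972835])]
green [ 0.4069 -0.2618  0.008 ] [ 0.4084 -0.2616  0.008 ]
clamp [ 0.6158 -0.0241  0.172 ] pen ends [0.619  0.0472 0.198 ] [ 0.6204 -0.0823  0.198 ]
```

```bash
cat >> h.py <<'E'
def Rt(tilt,yaw=0):  # tool down at yaw, leaned so that z points outward along +x by tilt deg
    return R.from_euler("z",yaw,degrees=True)*R.from_euler("x",180,degrees=True)*R.from_euler("y",tilt,degrees=True)
def delta(p,tilt,yaw=0):
    from cell import arm
    s=arm.get_state();R0=R.from_euler("xyz",s["tool_rot"])
    print("shift",np.round(R0.inv().apply(np.array(p)-s["ee_pos"])*1000,1),"rot",np.round((R0.inv()*Rt(tilt,yaw)).as_rotvec(degrees=True),2),"axis z",np.round(Rt(tilt,yaw).apply([0,0,1]),3))
    return s
E
python3 -c "
from h import *
delta((.50,.067,.20),35)"
```

```text
shift [ 494.4 -424.7   31.4] rot [-5.89 34.67 18.45] axis z [ 0.574 -0.    -0.819]
```

```bash
python3 -m pendant '-1 40 -34 2 -0.6 3.5 1.8; -1 80 -68 5 -1.2 7 3.7; -1 120 -102 8 -1.8 10.4 5.5; -1 155 -132 10 -2.4 13.9 7.4; -1 190 -162 12 -3 17.3 9.2; -1 225 -192 14 -3.5 20.8 11.1; -1 260 -222 16 -4.1 24.3 12.9; -1 290 -249 18 -4.7 27.7 14.8; -1 320 -275 20 -5.3 31.2 16.6; -1 345 -297 22 -5.9 34.7 18.4'; python3 -c "
from h import *
s=delta((.50,.067,.20),35);print(s['ee_pos'],s['t'])"
```

```text
t: 0.93
ee_pos: [0.3814, -0.1352, 0.2114]
tool_rot: [3.141, -0.615, -0.002]
wrist_force: [1.9, -0.9, 0.7]
width: 0.002
grip_force: 0.0
shift [  90.  -202.5   77.3] rot [ 0.11 -0.22 -0.09] axis z [ 0.574 -0.    -0.819]
[ 0.38140005 -0.13520067  0.21137509] 0.9333
```

```bash
python3 -m pendant '-1 14 -32 12 0 0 0; -1 28 -64 24 0 0 0; -1 42 -96 36 0 0 0; -1 56 -128 48 0 -0.2 0; -1 68 -155 58 0 -0.2 0; -1 78 -175 67 0 -0.2 0; -1 85 -190 73 0 -0.2 0; -1 89 -200 76 0 -0.2 0; -1 90 -202 77 0 -0.2 0; -1 90 -202 77 0 -0.2 0'; python3 -c "
from h import *
s=delta((.553,.067,.120),35);print(s['ee_pos'],s['t'])
from cell import arm
r=arm.read_camera('scene');cv2.imwrite('pics/s1.png',r['color'][150:390,200:520].repeat(2,0).repeat(2,1))"
```

```text
t: 1.77
ee_pos: [0.4988, 0.0658, 0.1993]
tool_rot: [3.14, -0.607, 0.003]
wrist_force: [0.5, 0.2, -0.1]
width: 0.005
grip_force: 0.0
shift [-0.7 -1.2 96.1] rot [-0.    0.21  0.15] axis z [ 0.574 -0.    -0.819]
[0.49876121 0.06583898 0.19933081] 1.7667
```

View pics/s1.png

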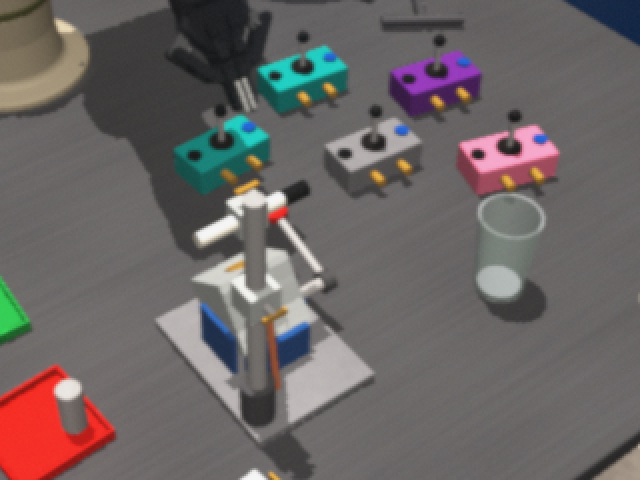

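The fingertips at crop (243,100) are lined up in front of the pad at (278,213), and everything around is clear. Next: approach along the axis, then press.

```bash
python3 -m pendant '-1 0 -1 20 0 0 0; -1 0 -1 45 0 0 0; -1 0 -1 65 0 0 0; -1 0 -1 80 0 0 0; -1 0 -1 90 0 0 0; -1 0 -1 95 0 0 0; -1 0 -1 96 0 0 0'; python3 -m pendant '-1 -6 0 8 0 0 0; -1 -12 0 16 0 0 0; -1 -17 0 24 0 0 0; -1 -20 0 28 0 0 0;-1 -23 0 33 0 0 0; -1 -26 0 37 0 0 0; -1 -29 0 41 0 0 0;-1 -31 0 45 0 0 0'; python3 -c "
from h import *
s=delta((.553,.067,.038),35);print(s['ee_pos'],s['t'])"
```

```text
t: 2.4
ee_pos: [0.5536, 0.0654, 0.1203]
tool_rot: [3.14, -0.607, 0.0]
wrist_force: [-0.3, -0.0, -0.1]
width: -0.001
grip_force: 0.0
t: 3.07
ee_pos: [0.553, 0.066, 0.0665]
tool_rot: [3.14, -0.607, 0.001]
wrist_force: [-8.0, -0.3, 4.5]
width: -0.0
grip_force: 3.7
shift [-16.3  -1.   23.4] rot [0.02 0.2  0.07] axis z [ 0.574 -0.    -0.819]
[0.55304354 0.06602249 0.06652784] 3.0667
```

```bash
python3 -m pendant '-1 -3 0 4 0 0 0; -1 -6 0 8 0 0 0; -1 -9 0 12 0 0 0; -1 -11 0 16 0 0 0; -1 -13 0 19 0 0 0; -1 -15 0 21 0 0 0; -1 -15 0 21 0 0 0';python3 -m pendant '-1 -1 0 2 0 0 0; -1 -2 0 3 0 0 0; -1 -2 0 3 0 0 0';  python3 -c "
from h import *
from cell import arm
r=arm.read_camera('scene');cv2.imwrite('pics/s2.png',r['color'][190:340,250:450].repeat(3,0).repeat(3,1))"
```

```text
t: 3.65
ee_pos: [0.5547, 0.0658, 0.0424]
tool_rot: [3.14, -0.612, 0.001]
wrist_force: [-1.8, 0.4, 6.4]
width: -0.002
grip_force: 3.7
t: 3.9
ee_pos: [0.5551, 0.0658, 0.0415]
tool_rot: [3.138, -0.617, 0.002]
wrist_force: [-27.9, -0.7, 45.7]
width: -0.001
grip_force: 27.5
```

View pics/s2.png

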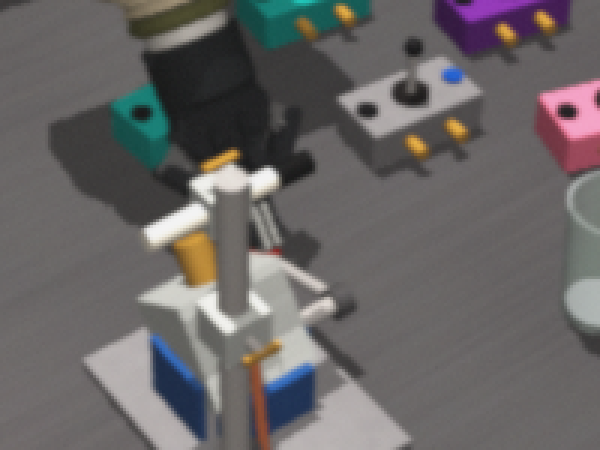

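The stop is reached: z stays at 0.0415 with 46 N, and the plug stands proud at crop (195,260). Now retreat and open the gripper.

```bash
python3 -m pendant '-1 0 0 -15 0 0 0; -1 0 0 -40 0 0 0; -1 0 0 -75 0 0 0; -1 0 0 -110 0 0 0; -1 0 0 -135 0 0 0; -1 0 0 -145 0 0 0;-1 0 0 -150 0 0 0; -1 0 0 -150 0 0 0'; python3 - <<'E'
from h import *
from cell import arm
T=arm.read_camera('top');S=arm.read_camera('scene')
ct=cents(T['color'],(10,90,80),(28,255,255),(335,205,375,240));cs=cents(S['color'],(10,90,80),(28,255,255),(300,260,330,295))
print(ct,cs)
ax=np.array([-.574,0,.819]);m=np.array([.5995,-.0214,.1])
print("pred top",proj(T,m+.03*ax),proj(S,m+.03*ax),"mid side",proj(S,m+.015*ax))
delta(m+.10*ax,35);delta(m+.004*ax,35)
E
```

```text
t: 4.62
ee_pos: [0.4676, 0.066, 0.164]
tool_rot: [3.138, -0.615, 0.003]
wrist_force: [0.3, -0.3, -0.0]
width: 0.002
grip_force: 0.0
[([355.4, 226.9], [350, 219, 12, 17, 176])] [([315.2, 275.6], [307, 267, 16, 18, 207])]
pred top [355.94749908 229.08975409] [313.5498629  269.75060081] mid side [316.06670255 276.26521917]
shift [72.4 87.4 25.2] rot [0.08 0.   0.07] axis z [ 0.574 -0.    -0.819]
shift [ 72.4  87.3 121.2] rot [0.08 0.   0.07] axis z [ 0.574 -0.    -0.819]
```

```bash
python3 -m pendant '0.3 18 22 0 0 0 0; 0.3 38 46 0 0 0 0; 0.3 55 67 0 0 0 0; 0.3 65 79 5 0 0 0; 0.3 71 85 12 0 0 0; 0.3 72 87 20 0 0 0; 0.3 72 87 25 0 0 0; 0.3 72 87 25 0 0 0; 0.3 72 87 25 0 0 0'; python3 - <<'E'
from h import *
from cell import arm
ax=np.array([-.574,0,.819]);m=np.array([.5995,-.0214,.1])
delta(m+.004*ax,35)
W=arm.read_camera('wrist');print(proj(W,m+.03*ax),proj(W,m))
print(cents(W['color'],(10,90,80),(28,255,255),amin=60))
cv2.imwrite('pics/w1.png',W['color'])
E
```

```text
t: 5.47
ee_pos: [0.5409, -0.0197, 0.1795]
tool_rot: [3.141, -0.606, 0.002]
wrist_force: [0.6, 1.3, 0.5]
width: 0.648
grip_force: 0.0
shift [ 2.8  1.8 94.7] rot [-0.03  0.28  0.11] axis z [ 0.574 -0.    -0.819]
[323.58428593 245.1685155 ] [323.39923451 232.45334913]
[([323.0, 88.1], [291, 79, 66, 20, 1169]), ([322.5, 244.3], [303, 218, 40, 53, 1729]), ([16.2, 354.8], [4, 342, 25, 26, 445])]
```

View pics/w1.png

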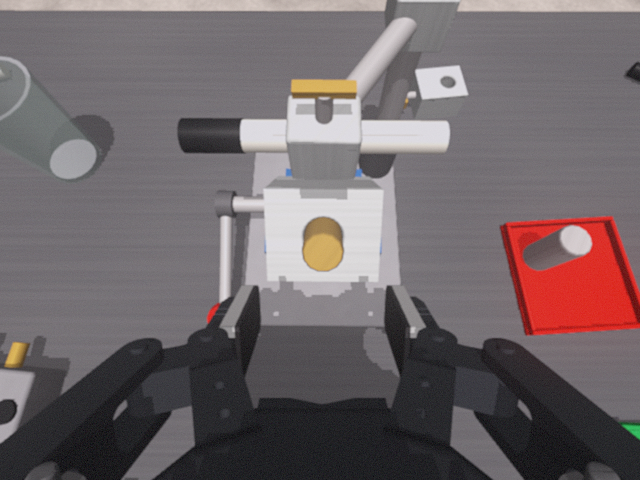

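The wrist view shows the plug's top at about (323,251), centred between the fingers, with the clamp and pen well above. The opening is wide enough. Go in along the axis.

```bash
python3 -m pendant '0.3 0 1 15 0 0 0; 0.3 1 2 35 0 0 0; 0.3 1 2 55 0 0 0; 0.3 1 2 70 0 0 0; 0.3 1 2 81 0 0 0; 0.3 1 2 88 0 0 0; 0.3 1 2 92 0 0 0; 0.3 1 2 94 0 0 0; 0.3 1 2 94 0 0 0'; python3 -m pendant '-1 0 0 0 0 0 0;-1 0 0 0 0 0 0;-1 0 0 0 0 0 0;-1 0 0 0 0 0 0;-1 0 0 0 0 0 0;-1 0 0 0 0 0 0;-1 0 0 0 0 0 0;-1 0 0 0 0 0 0'
```

```text
t: 6.27
ee_pos: [0.596, -0.0226, 0.1043]
tool_rot: [3.14, -0.608, 0.002]
wrist_force: [-1.0, 0.3, 1.4]
width: 0.65
grip_force: 0.0
t: 6.93
ee_pos: [0.5961, -0.0214, 0.1051]
tool_rot: [3.142, -0.609, 0.003]
wrist_force: [-0.2, 8.5, 5.6]
width: 0.305
grip_force: 59.1
```

```bash
python3 -m pendant '-1 0 -0.5 -4 0 0 0;-1 0 -0.5 -10 0 0 0;-1 0 -0.5 -18 0 0 0;-1 0 -0.5 -28 0 0 0;-1 0 -0.5 -40 0 0 0;-1 0 -0.5 -55 0 0 0;-1 0 -0.5 -70 0 0 0;-1 0 -0.5 -85 0 0 0;-1 0 -0.5 -97 0 0 0;-1 0 -0.5 -105 0 0 0';python3 -m pendant '-1 0 0 -15 0 0 0;-1 0 0 -30 0 0 0;-1 0 0 -40 0 0 0;-1 0 0 -45 0 0 0;-1 0 0 -45 0 0 0'; python3 - <<'E'
from h import *
from cell import arm
W=arm.read_camera('wrist');cv2.imwrite('pics/w2.png',W['color'])
T=arm.read_camera('top')
print(cents(T['color'],(50,120,80),(75,255,255),amin=200))
delta((.40,-.262,.20),0)
E
```

```text
t: 7.77
ee_pos: [0.5352, -0.022, 0.1911]
tool_rot: [3.14, -0.608, 0.002]
wrist_force: [0.0, -1.1, -2.7]
width: 0.304
grip_force: 59.9
t: 8.18
ee_pos: [0.5102, -0.0222, 0.2279]
tool_rot: [3.139, -0.609, 0.002]
wrist_force: [0.1, -0.0, -2.9]
width: 0.304
grip_force: 59.9
[([457.5, 320.5], [432, 294, 51, 54, 2494])]
shift [-106.2  239.8  -40.8] rot [  0.06 -34.81   0.06] axis z [ 0. -0. -1.]
```

View pics/w2.png

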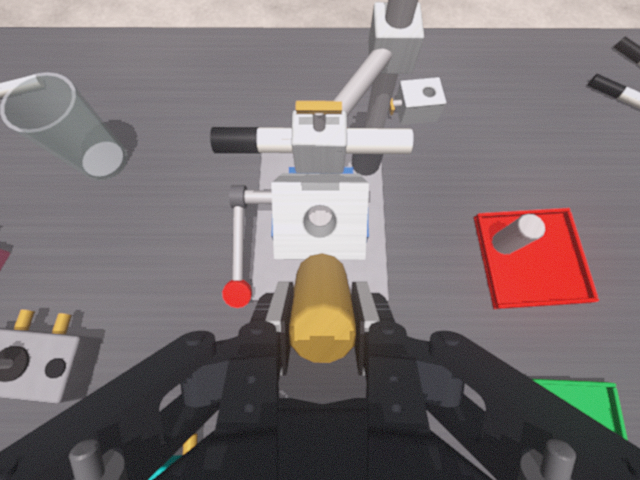

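The plug is gripped straight, along the tool axis (320,305), and the pocket is empty at (320,220). The green tray is seen unchanged. Now carry it over upright.

```bash
python3 -m pendant '-1 -5 12 -2 0 -2 0;-1 -15 35 -6 0 -6 0;-1 -28 63 -11 0 -10 0;-1 -42 95 -16 0 -15 0;-1 -56 127 -22 0 -20 0;-1 -70 158 -27 0 -25 0;-1 -83 188 -32 0 -29 0;-1 -93 211 -36 0 -32 0;-1 -101 228 -39 0 -34 0;-1 -106 239 -41 0 -34.8 0'; python3 -c "
from h import *
s=delta((.40,-.262,.060),0);print(s['ee_pos'])"
```

```text
t: 9.12
ee_pos: [0.3999, -0.2629, 0.1994]
tool_rot: [3.141, 0.001, -0.0]
wrist_force: [0.8, 1.2, -3.8]
width: 0.306
grip_force: 59.8
shift [  0.3  -0.9 139.4] rot [ 0.03  0.08 -0.01] axis z [ 0. -0. -1.]
[ 0.39988592 -0.26288019  0.19941642]
```

```bash
python3 -m pendant '-1 0 -1 15 0 0.1 0;-1 0 -1 35 0 0.1 0;-1 0 -1 60 0 0.1 0;-1 0 -1 85 0 0.1 0;-1 0 -1 108 0 0.1 0;-1 0 -1 124 0 0.1 0;-1 0 -1 134 0 0.1 0;-1 0 -1 139 0 0.1 0;-1 0 -1 144 0 0.1 0;-1 0 -1 146 0 0.1 0'; python3 -c "
from h import *
from cell import arm
S=arm.read_camera('scene');c=S['color'][230:350,110:270];cv2.imwrite('pics/s3.png',c.repeat(4,0).repeat(4,1))
"
```

```text
t: 9.95
ee_pos: [0.4005, -0.2605, 0.0547]
tool_rot: [3.14, -0.003, 0.001]
wrist_force: [0.9, -0.3, -3.1]
width: 0.303
grip_force: 59.8
```

View pics/s3.png

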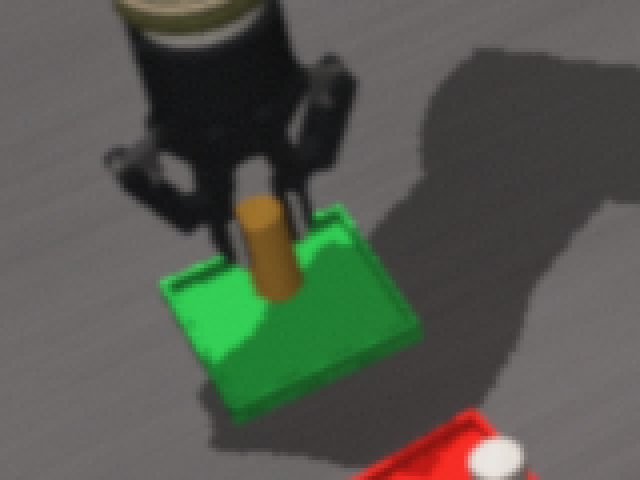

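The plug is upright over the tray floor (crop 275,290), clear of the walls. Lower slowly until contact.

```bash
python3 -m pendant '-1 0 0 2 0 0 0;-1 0 0 4 0 0 0;-1 0 0 6 0 0 0;-1 0 0 8 0 0 0;-1 0 0 9 0 0 0;-1 0 0 10 0 0 0;-1 0 0 11 0 0 0'; python3 -m pendant '-1 0 0 1 0 0 0;-1 0 0 2 0 0 0'; python3 -m pendant '-1 0 0 0.7 0 0 0;-1 0 0 1.4 0 0 0'
```

```text
t: 10.58
ee_pos: [0.4003, -0.2605, 0.0436]
tool_rot: [3.14, -0.003, 0.001]
wrist_force: [0.2, -0.3, -3.1]
width: 0.305
grip_force: 59.8
t: 10.75
ee_pos: [0.4003, -0.2605, 0.0416]
tool_rot: [3.14, -0.003, 0.001]
wrist_force: [-0.1, 0.3, -3.6]
width: 0.304
grip_force: 59.8
t: 10.92
ee_pos: [0.4003, -0.2604, 0.0403]
tool_rot: [3.14, -0.002, 0.001]
wrist_force: [-0.3, 0.4, -3.5]
width: 0.301
grip_force: 59.8
```

```bash
python3 -m pendant '-1 0 0 0.6 0 0 0;-1 0 0 1.2 0 0 0'; python3 -m pendant '-1 0 0 0.6 0 0 0;-1 0 0 1.2 0 0 0'
```

```text
t: 11.08
ee_pos: [0.4006, -0.2606, 0.0397]
tool_rot: [3.14, -0.003, 0.001]
wrist_force: [-1.2, 2.9, 11.4]
width: 0.301
grip_force: 61.4
t: 11.25
ee_pos: [0.401, -0.2606, 0.0395]
tool_rot: [3.139, -0.004, 0.001]
wrist_force: [-2.1, 8.0, 24.6]
width: 0.307
grip_force: 62.9
```

Contact. Relax the push and release.

```bash
python3 -m pendant '-1 0 0 -1.5 0 0 0;-1 0 0 -1.5 0 0 0;-0.3 0 0 -1.5 0 0 0;-0.1 0 0 -1.5 0 0 0;0.1 0 0 -1.5 0 0 0;0.3 0 0 -1.5 0 0 0;0.3 0 0 -1.5 0 0 0;0.3 0 0 -1.5 0 0 0;0.3 0 0 -1.5 0 0 0'; python3 -m pendant '0.3 0 0 -5 0 0 0;0.3 0 0 -15 0 0 0;0.3 0 0 -35 0 0 0;0.3 0 0 -60 0 0 0;0.3 0 0 -90 0 0 0;0.3 0 0 -120 0 0 0;0.3 0 0 -145 0 0 0;0.3 0 0 -160 0 0 0'; python3 - <<'E'
from h import *
from cell import arm
T=arm.read_camera('top');S=arm.read_camera('scene')
c=S['color'][180:360,110:430];cv2.imwrite('pics/s4.png',cv2.resize(c,None,fx=2.5,fy=2.5,interpolation=3))
b=cents(T['color'],(10,90,80),(28,255,255),(425,285,490,350))+cents(S['color'],(10,90,80),(28,255,255),(150,270,215,335));print(b)
pickle.dump((T,S),open("d2.pkl","wb"))
v=np.array([.4793,.2696]);n=np.array([-np.sin(np.radians(-5.44)),np.cos(np.radians(-5.44))])
print("push start",v-n*.04)
delta((.30,.10,.22),0,-5.44)
E
```

```text
t: 12.0
ee_pos: [0.4002, -0.2604, 0.0394]
tool_rot: [3.14, -0.002, 0.001]
wrist_force: [-1.1, 0.4, 0.3]
width: 0.652
grip_force: 0.0
t: 12.67
ee_pos: [0.4003, -0.2606, 0.2033]
tool_rot: [3.137, -0.006, 0.001]
wrist_force: [-0.4, -0.2, -0.2]
width: 0.652
grip_force: 0.0
[([463.5, 323.8], [455, 318, 16, 12, 124]), ([177.9, 295.8], [170, 284, 16, 26, 280])]
push start [0.47550787 0.22978016]
shift [-100.2 -360.9  -20.1] rot [ 0.32 -0.39  5.49] axis z [-0. -0. -1.]
```

View pics/s4.png

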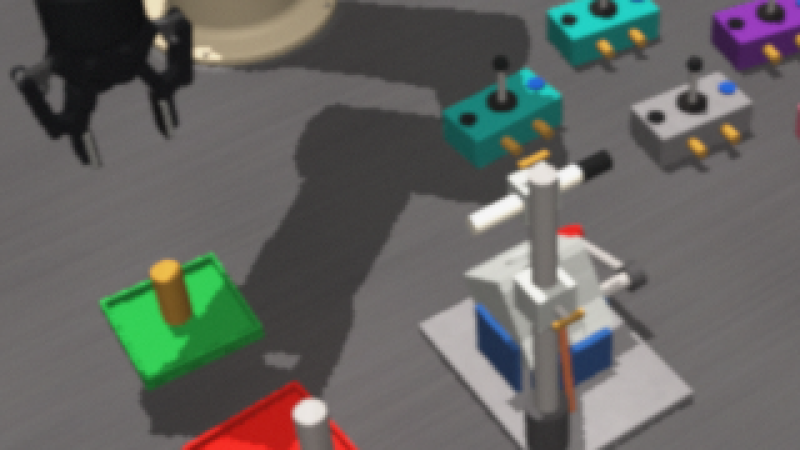

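The brass plug stands upright in the green tray (crop 170,290), with the steel plug and the fixture untouched. Now the grey valve, whose toggle is at crop (693,75): shut the fingers and approach from the −y (black-dot) side.

```bash
python3 -c "
from h import *
delta((.4731,.195,.20),0,-5.44)"; python3 -m pendant '-1 2 -20 0 0 0 1;-1 7 -50 0 0 0 2;-1 13 -88 0 0 0 3;-1 19 -128 0 0 0 4;-1 26 -168 0 0 0 5;-1 33 -208 0 0 0 5.5;-1 40 -248 0 0 0 5.5;-1 46 -285 0 0 0 5.5;-1 52 -318 0 0 0 5.5;-1 56 -345 0 0 0 5.5'; python3 -c "
from h import *
delta((.4731,.195,.20),0,-5.44);delta((.4731,.205,.078),0,-5.44)"
```

```text
shift [  72.9 -455.9    0.5] rot [ 0.32 -0.39  5.49] axis z [-0. -0. -1.]
t: 13.6
ee_pos: [0.4551, 0.0873, 0.1985]
tool_rot: [3.141, -0.002, -0.094]
wrist_force: [0.7, -0.4, -0.4]
width: -0.001
grip_force: 0.0
shift [   7.8 -108.9   -1.6] rot [ 0.06 -0.09  0.06] axis z [-0. -0. -1.]
shift [   6.7 -119.   120.4] rot [ 0.06 -0.09  0.06] axis z [-0. -0. -1.]
```

```bash
python3 -m pendant '-1 3 -30 0 0 0 0;-1 5 -65 5 0 0 0;-1 7 -95 25 0 0 0;-1 7 -112 50 0 0 0;-1 7 -118 75 0 0 0;-1 7 -119 97 0 0 0;-1 7 -119 112 0 0 0;-1 7 -119 119 0 0 0;-1 7 -119 120 0 0 0;-1 7 -119 120 0 0 0'; python3 -m pendant '-1 0 -8 0 0 0 0;-1 0 -16 0 0 0 0;-1 0 -24 0 0 0 0;-1 0 -31 0 0 0 0;-1 0 -37 0 0 0 0';python3 -m pendant '-1 0 -4 0 0 0 0;-1 0 -8 0 0 0 0'; python3 - <<'E'
from h import *
from cell import arm
S=arm.read_camera('scene')
c=S['color'][150:270,320:480];cv2.imwrite('pics/s5.png',cv2.resize(c,None,fx=4,fy=4,interpolation=3))
E
```

```text
t: 14.43
ee_pos: [0.4742, 0.2023, 0.079]
tool_rot: [3.14, -0.002, -0.095]
wrist_force: [-0.5, 0.1, 0.8]
width: 0.002
grip_force: 0.0
t: 14.85
ee_pos: [0.4778, 0.2404, 0.0792]
tool_rot: [3.141, -0.003, -0.095]
wrist_force: [-0.4, 0.4, -0.5]
width: 0.002
grip_force: 0.0
t: 15.02
ee_pos: [0.4784, 0.2478, 0.0788]
tool_rot: [3.14, -0.003, -0.095]
wrist_force: [-0.1, -0.3, 0.1]
width: -0.004
grip_force: 0.0
```

View pics/s5.png

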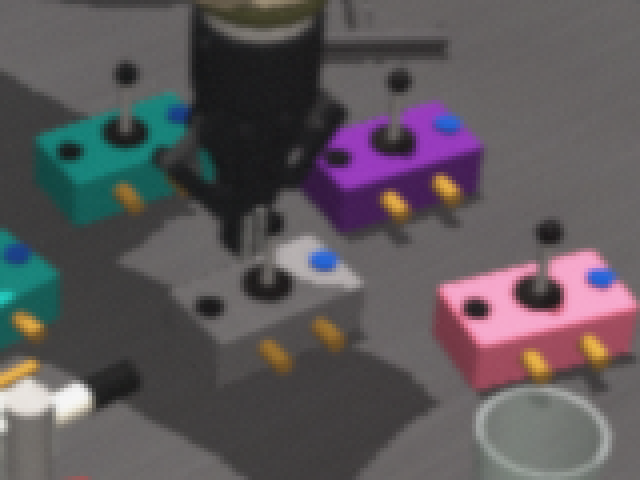

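The toggle ball, at crop (272,220), is immediately beside the shut fingers on the blue-dot side. Keep pushing towards blue.

```bash
python3 -m pendant '-1 0 -2 0 0 0 0;-1 0 -4 0 0 0 0;-1 0 -6 0 0 0 0;-1 0 -8 0 0 0 0'; python3 -m pendant '-1 0 -2 0 0 0 0;-1 0 -4 0 0 0 0;-1 0 -6 0 0 0 0;-1 0 -8 0 0 0 0';  python3 -m pendant '-1 0 -2 0 0 0 0;-1 0 -4 0 0 0 0;-1 0 -6 0 0 0 0'
```

```text
t: 15.4
ee_pos: [0.4793, 0.2552, 0.0789]
tool_rot: [3.14, -0.003, -0.095]
wrist_force: [-0.2, -1.7, 0.8]
width: -0.0
grip_force: 0.6
t: 15.73
ee_pos: [0.48, 0.2632, 0.0787]
tool_rot: [3.14, -0.002, -0.095]
wrist_force: [0.5, -3.2, -0.9]
width: 0.003
grip_force: 1.0
t: 15.98
ee_pos: [0.4804, 0.2691, 0.0785]
tool_rot: [3.14, -0.002, -0.095]
wrist_force: [-0.9, -3.6, -1.1]
width: -0.001
grip_force: 1.3
```

```bash
python3 -m pendant '-1 0 -1.5 0 0 0 0;-1 0 -3 0 0 0 0'; python3 -m pendant '-1 0 -1 0 0 0 0;-1 0 -2 0 0 0 0'
```

```text
t: 16.15
ee_pos: [0.4804, 0.2706, 0.0783]
tool_rot: [3.136, -0.001, -0.094]
wrist_force: [-2.2, -18.4, 0.7]
width: -0.003
grip_force: 8.5
t: 16.32
ee_pos: [0.4805, 0.2711, 0.0782]
tool_rot: [3.133, -0.0, -0.094]
wrist_force: [-2.0, -25.5, 2.2]
width: -0.001
grip_force: 12.2
```

The stop is reached (force jumps to 18–25 N). Hold it, then back off smoothly so that the toggle follows the fingers to the middle.

```bash
python3 -m pendant '-1 0 0.5 0 0 0 0;-1 0 0.5 0 0 0 0;-1 0 0.5 0 0 0 0;-1 0 0.5 0 0 0 0;-1 0 0.5 0 0 0 0;-1 0 0.5 0 0 0 0;-1 0 0.5 0 0 0 0;-1 0 0.5 0 0 0 0;-1 0 0.5 0 0 0 0;-1 0 0.5 0 0 0 0'; python3 -m pendant '-1 0 3 0 0 0 0;-1 0 6 0 0 0 0;-1 0 9 0 0 0 0;-1 0 13 0 0 0 0;-1 0 17 0 0 0 0;-1 0 21 0 0 0 0;-1 0 26 0 0 0 0;-1 0 35 0 0 0 0;-1 0 48 0 0 0 0;-1 0 60 0 0 0 0'; python3 -m pendant '-1 0 8 -10 0 0 0;-1 0 12 -35 0 0 0;-1 0 12 -65 0 0 0;-1 0 12 -95 0 0 0;-1 0 12 -110 0 0 0;-1 0 12 -120 0 0 0;-1 0 12 -120 0 0 0'; python3 - <<'E'
from h import *
from cell import arm
S=arm.read_camera('scene')
c=S['color'][170:410,140:540];cv2.imwrite('pics/s6.png',cv2.resize(c,None,fx=2,fy=2,interpolation=3))
E
```

```text
t: 17.15
ee_pos: [0.4805, 0.2708, 0.0782]
tool_rot: [3.134, -0.0, -0.095]
wrist_force: [-2.0, -19.6, 1.7]
width: 0.001
grip_force: 9.8
t: 17.98
ee_pos: [0.475, 0.2126, 0.0788]
tool_rot: [3.14, -0.002, -0.095]
wrist_force: [0.6, -0.4, -0.5]
width: 0.0
grip_force: 0.0
t: 18.57
ee_pos: [0.4745, 0.2018, 0.2011]
tool_rot: [3.141, -0.006, -0.096]
wrist_force: [-0.2, -0.5, 0.2]
width: -0.004
grip_force: 0.0
```

View pics/s6.png

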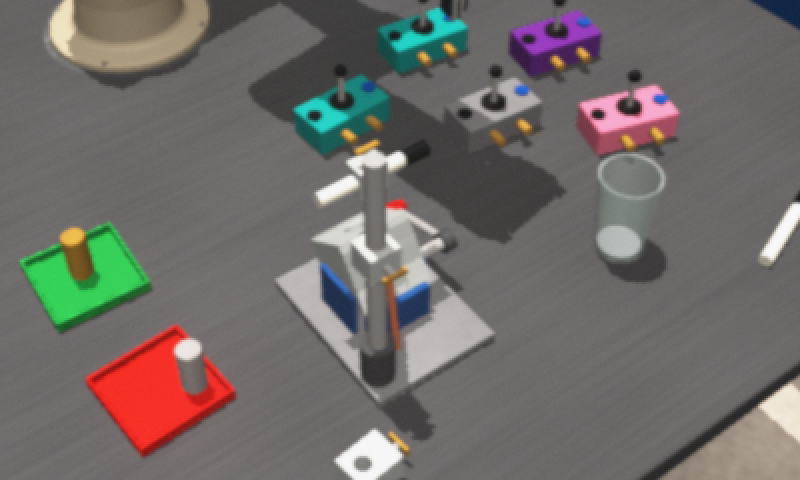

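The brass plug stands in the green tray (75,255), and the toggle is back upright (495,85). The tumbler, the block and the steel plug are undisturbed, and the robot is clear of everything.

```bash
python3 -c "
from cell import arm
print(arm.close_job())"
```

```text
the job is handed in; nothing more can be done
None
```

I handed the job in at about 18.6 s: the lever is fully down, the brass plug stands upright in the green tray, and the toggle was held at the blue dot for about a second and is back in the middle; the last picture shows everything else in place.

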